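Slide a barrel home in a V-block gauge

ROBOT

A 7-joint arm with a two-finger parallel gripper is mounted at the origin on the work surface. World frame = base frame: x ahead of the robot, y to its left, z up, the work surface at z = 0. Lengths are in m, angles in rad, forces in N, time in s.
With the tool pointing down it reaches from about 0.4 to 0.85 m from the base axis. Payload 10.4 kg.
Tool frame: the origin (TCP) lies on the mounting face of the last link; the fingertips stand 182 mm ahead of it and the grasp point (between the pads) lies 164 mm ahead of it; z points along the fingers, y is the line along which they close (so a half turn about z gives the same grasp; the last joint's range is limited). The gripper opens to 87 mm and grips with 3 to 60 N. Pads are 19 mm wide; open, the fingers measure 117 mm over their backs; the gripper's body (75 mm by 190 mm) begins 51 mm behind the grasp point.
Start: joints at [-1.271, 0.332, -0.065, 1.46, 0.022, 1.35, -0.088], TCP at [0.198, 0.593, 0.405] pointing down, gripper open.
Joint ranges: [-2.6, 2.6], [-0.5, 2.12], [-1.47, 1.34], [0.16, 2.42], [-1.27, 4.41], [0.06, 2.06], [-2.6, 2.6]. Speed limits (rad/s): [2.22, 2.22, 2.79, 2.79, 3.14, 3.14, 3.14].

INTERFACE

Orientations are given as a unit quaternion [w, x, y, z].
In Python, from cell import arm gives the robot as it stands. Calls block until the motion is done:
- arm.movep(position, orientation): joint-space move of the TCP to a pose.
- arm.line_to(position, v=0.15, frame=None, until_force=None): straight line of the TCP; frame=None keeps the orientation; v is the mean speed in m/s. With until_force (N) it stops when the force on the tool has changed by that much, and returns True; else False.
- arm.move_joints(angles): joint-space move.
- arm.command_gripper(opening, grasp_force=None): finger opening in m; grasp_force is the grip in N (None keeps the last); returns when the fingers have stopped.
- arm.hold(seconds).
- arm.inverse_kinematics(position, orientation): joint angles nearest the present ones, or None.
- arm.get_obs(): the state.
- arm.snapshot(name): name is "scene" or "top" or "wrist"; returns a dict with "pixels" (420x560x3 uint8, blue, green, red), "depth" (420x560 float32, m along the optical axis (not along the pixel's ray), 0 where there is no reading), "camera_matrix" (3x3 intrinsics, pixels), "R" (3x3) and "t" (3): a world point X has camera coordinates R X + t; the wrist camera has in their place "hand_eye" (4x4, takes a point from camera to tool coordinates, whose origin is the TCP and whose axes are the flange's). Camera axes: x right, y down, z forward; pixel columns grow to the right and rows downward; lengths in m; the calibration is good to about 2 mm. A picture is of the moment at which its call begins: read the wrist's pose just before it.
A pose or a line that the arm cannot do raises arm.PlanningError and nothing moves.
- arm.finish_job(): hands the job in; it is judged then, once.
The state is a dict: "time_s": time; "q": joint angles; "joint_velocities": joint speeds; "joint_efforts": joint torques, N m; "tool_pos": TCP position; "tcp_rot": TCP orientation; "wrist_force": force on the tool from outside, world axes, zero at the start; "wrist_torque": the same for the moment, N m; "gripper_width": finger opening in m; "grip_force": force on a finger pad.
Only numpy, scipy, OpenCV 4.12 (cv2) and the standard library are available. Lean on these libraries where they do the work, as an engineer would, in place of code of your own. Each camera call takes 0.05 s, during which the arm holds its last target. There are 200 camera calls.

TASK

Take the long black barrel from the foam tray and gently lay it in the open end of the V-groove on the steel fixture, clear of the two arches, and let go of it. Then, from behind, push it gently along the groove under the arches until it is fully home and you can feel it press on the end stop's pin for a moment, with never more than 10 N on the stop. Leave it resting against the stop, let go, and do not disturb the other things.

Things in the scene. Friction and masses are not known exactly. Their poses are not given: they have to be found in the camera images.
- barrel: The long black barrel to be gauged: a plain cylinder 30 mm in diameter and 80 mm long with a bright metal band and a flat brass face at each end (both ends alike), 0.2 to 0.42 kg. Origin on its axis at mid-length; x along its axis; it may be rolled about x. It starts lying in one of the tray's three channels.
- fixture: Fixed steel V-block on a base plate 250 x 95 x 10 mm. Origin on the table below the groove's axis; x runs along the groove from its open end (x = -100 mm) to the stop end (+125 mm), z up. 90 degree V, 25 mm wide at the top; a 30 mm barrel in it has its axis at y = 0, z = 40 mm and slides with 1 to 5 N of friction. The block's top is at z = 31.5 mm, out to y = +-32 mm.
- arch (a point): Middle of the lower front edge of the first arch's bar, at x = 21, y = 0, z = 58 mm of the fixture. Both arches span the groove: bars 10 mm thick along x (21 to 31 and 49 to 59 mm), z = 58 to 65 mm, posts at y = +-18.5 to +-28.5 mm. The barrel passes under with 3 mm to spare; lay it short of here.
- stop: Fixed end stop: dark block (24 x 44 mm, black knob to z = 64 mm) on the groove's far end. Origin mid front face, on the groove's axis, at the fixture's x = 97 mm; x as the fixture's. A rigid steel pin with a flat 16 mm face sticks out along -x by 10 to 26 mm: another length each time, not measured, so feel for it. A brass feeler stands 2 mm out of the pin's face and yields at under 0.6 N.
- tray: Fixed white foam tray 150 x 240 mm, origin on the table under its centre, top at z = 33 mm. Three channels along its x, 100 x 33 mm, 8 mm deep (floor at z = 25 mm), centred at x = 0, y = -72, 0 and 72 mm; a barrel lying in one has its axis at z = 40 mm.
- short_a: Bystander: a short black barrel, 30 mm diameter, 45 mm long, otherwise like the long one, lying in another tray channel. Leave alone. Origin on its axis at mid-length, x along its axis.
- short_b: Bystander: a short black barrel, 30 mm diameter, 45 mm long, otherwise like the long one, lying in another tray channel. Leave alone. Origin on its axis at mid-length, x along its axis.
- bowl: Bystander: a small clear plastic bowl, 90 mm wide, 45 mm high, origin at the centre of its underside. Leave alone.
- brush: Bystander: a hand brush lying on the table beyond the fixture. Leave alone.
Mind the look-alikes: they are no part of the job. Leave any brown or orange look-alike of the barrel alone.

How it is judged:
On the way, in this order (a step that is already met when the one before it is completed fails the run):
1. the barrel lies in the open end of the groove, let go, clear of the arches (y of barrel in the frame of fixture between -0.003 and 0.003 m and z of barrel in the frame of fixture between 0.037 and 0.043 m and angle between the x axis of barrel and the x axis of fixture, either way round below 0.06 rad and x of barrel in the frame of fixture below -0.015 m and contact force between barrel and the fingers below 0.05 N and linear speed of barrel below 0.02 m/s), for 0.2 s.
2. the barrel has been pushed home and is held pressed on the stop with more than 2 N for a moment (y of barrel in the frame of fixture between -0.003 and 0.003 m and z of barrel in the frame of fixture between 0.037 and 0.043 m and angle between the x axis of barrel and the x axis of fixture, either way round below 0.06 rad and contact force between barrel and stop above 2 N), for 0.2 s.
At the end, for the whole second after the job is handed in: the long barrel lies in the V-groove (axis within 3 mm and 0.06 rad), touching the stop (within 2 mm of the pin's face, its sprung feeler pushed in with over 0.1 N), at rest and let go; the two short barrels, the bowl and the brush within 15 mm of where they were (y of barrel in the frame of fixture between -0.003 and 0.003 m and z of barrel in the frame of fixture between 0.037 and 0.043 m and angle between the x axis of barrel and the x axis of fixture, either way round below 0.06 rad and contact force between barrel and stop above 0.1 N and linear speed of barrel below 0.01 m/s and contact force between barrel and the fingers below 0.05 N and distance of each of short_a, short_b, bowl, brush from where it was at the start of the episode below 0.015 m).
It fails at once if more than 10 N between barrel and stop (contact force between barrel and stop above 10 N).
It fails at once if the barrel slammed or jammed on the fixture (over 40 N) (contact force between barrel and fixture above 40 N).
It fails at once if a bystander disturbed (moved over 15 mm) (distance of any of short_a, short_b, bowl, brush from where it was at the start of the episode above 0.015 m).
It also fails if it takes over 64 s, if anything falls off the work surface, if the arm or the gripper's body presses on something with over 40 N, if the wrist force passes 120 N, or if a joint passes its speed limit or range.

## Working session

There is one attempt and no reset: what is moved stays moved. The work goes in short steps, each a Python script; the robot and the scene stay as the last script left them, time stands still between calls to the robot, and variables do not carry over. Pictures are saved under pics/ and viewed, at most 13 in all, crops included, and the job is handed in when it is done.

```bash
ls; mkdir -p pics; cat > h.py <<'E'
import numpy as np, cv2, pickle
from cell import arm
def snap(n,f):
    o=arm.get_obs(); s=arm.snapshot(n); s['pose']=(o['tool_pos'],o['tcp_rot'])
    pickle.dump(s,open(f'pics/{f}.pkl','wb')); cv2.imwrite(f'pics/{f}.png',s['pixels']); return s
def load(f): return pickle.load(open(f'pics/{f}.pkl','rb'))
E
python3 - <<'E'
from h import *
a=snap('scene','s0');b=snap('top','t0')
for s in(a,b): print(s['camera_matrix'],s['R'],s['t'],-np.array(s['R']).T@s['t'])
print(arm.get_obs())
E
```

```text
pics
[[388.71335521   0.         283.1577736 ]
 [  0.         388.71335521 211.82278996]
 [  0.           0.           1.        ]] [[ 0.45458609  0.89057684 -0.01497896]
 [ 0.56350132 -0.30057606 -0.76949353]
 [-0.68979544  0.34136039 -0.63847892]] [-0.21140466 -0.26249541  1.45824125] [ 1.24990629 -0.38841355  0.72590115]
[[462.34819539   0.         281.44757496]
 [  0.         462.34819539 213.28544363]
 [  0.           0.           1.        ]] [[ 0.01191742 -0.99985463  0.01219373]
 [-0.99284256 -0.01328133 -0.11868972]
 [ 0.11883442 -0.01069198 -0.99285652]] [-0.055335    0.55404779  0.92416891] [ 0.4409186  -0.03808728  0.98400165]
{'time_s': 0.1, 'q': array([-1.27058117,  0.33278543, -0.0647166 ,  1.4608888 ,  0.02163298,
        1.34990075, -0.08848122]), 'joint_velocities': array([ 7.63649941e-04, -6.28149433e-04,  1.11041888e-03, -9.69062207e-04,
       -9.83785826e-05, -2.08645836e-04, -1.90751994e-03]), 'joint_efforts': array([ 2.70971432e-03, -6.24547648e+01,  2.52241030e-02, -3.90716100e+01,
       -6.13920903e-02,  3.65422829e-02,  1.19234046e-04]), 'tool_pos': array([0.1982237 , 0.59259895, 0.40403289]), 'tcp_rot': array([-6.03184025e-05,  1.60677216e-01,  9.87006798e-01, -6.40012678e-04]), 'wrist_force': array([-0.33807409, -0.32348759, -0.31926956]), 'wrist_torque': array([-0.04059215,  0.02795569, -0.0252486 ]), 'grip_force': 0.0, 'gripper_width': 0.08673214283256589}
```

View pics/s0.png

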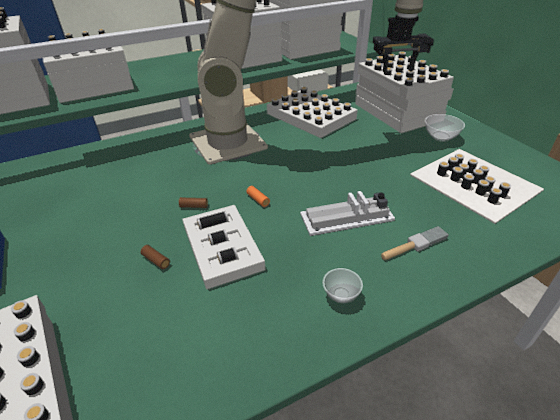

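View pics/t0.png

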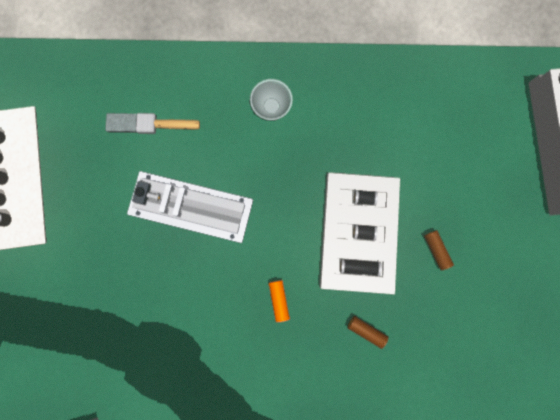

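The scene view shows the tray at about (223,245) with the long barrel in its rear channel (212,221), and the fixture at about (347,213) with the stop at (380,200). In the top view the long barrel is at (361,268) and the groove's open end is near (243,215). The arches are at (165–180,197) and the stop knob is at (141,192).

```bash
cat >> h.py <<'E'
from scipy.spatial.transform import Rotation as Ro
def cam(s):
    """R,t world->camera"""
    if 'hand_eye' in s:
        p,q=s['pose']; T=np.eye(4); T[:3,:3]=Ro.from_quat(q,scalar_first=True).as_matrix(); T[:3,3]=p
        C=np.linalg.inv(T@np.array(s['hand_eye'])); return C[:3,:3],C[:3,3]
    return np.array(s['R']),np.array(s['t'])
def ray(s,u,v):
    R,t=cam(s); return -R.T@t, R.T@np.linalg.inv(s['camera_matrix'])@[u,v,1]
def dep(s,u,v):
    c,d=ray(s,u,v); return c+d*np.median(s['depth'][int(v)-1:int(v)+2,int(u)-1:int(u)+2])
def onz(s,u,v,z):
    c,d=ray(s,u,v); return c+d*(z-c[2])/d[2]
def tri(o):
    A=np.zeros((3,3));b=np.zeros(3);L=[]
    for s,u,v in o:
        c,d=ray(s,u,v); d=d/np.linalg.norm(d); P=np.eye(3)-np.outer(d,d); A+=P;b+=P@c;L.append((c,P))
    x=np.linalg.solve(A,b); return x,[np.linalg.norm(P@(x-c)) for c,P in L]
E
python3 - <<'E'
from h import *
np.set_printoptions(precision=4,suppress=True)
t=load('t0');s=load('s0')
for n,u,v in [('barrelL',342,267),('barrelR',381,269),('groove open',243,216),('block',215,195),('arch',180,198),('knob',141,190),('short',368,233),('table',280,250),('c1',140,174),('c2',252,200),('c3',243,241),('c4',129,213)]: print(n,dep(t,u,v))
print('tri barrel',tri([(t,361,268),(s,212,221)]))
im=np.hstack([cv2.resize(t['pixels'][165:300,120:260],None,fx=2.8,fy=2.8,interpolation=3),cv2.resize(t['pixels'][165:300,280:410],None,fx=2.8,fy=2.8,interpolation=3)])
cv2.imwrite('pics/tc.png',im);print(im.shape)
# wrist looks: find poses
down=Ro.from_matrix(np.array([[1,0,0],[0,-1,0],[0,0,-1]]))
w=snap('wrist','w0'); print(w['hand_eye'],w['camera_matrix'])
E
```

```text
barrelL [ 0.4456 -0.1706  0.0537]
barrelR [ 0.4425 -0.2485  0.0552]
groove open [0.5506 0.0328 0.0105]
block [0.5945 0.0931 0.0116]
arch [0.579  0.1556 0.0656]
knob [0.5942 0.2344 0.0648]
short [ 0.5144 -0.2233  0.0549]
table [ 0.4802 -0.0466 -0.0005]
c1 [0.6379 0.2545 0.0101]
c2 [0.5856 0.0146 0.007 ]
c3 [ 0.4983  0.0324 -0.0007]
c4 [0.5538 0.2735 0.0103]
tri barrel (array([ 0.4451, -0.2097,  0.0344]), [np.float64(0.002691040623954917), np.float64(0.002691040623954849)])
(378, 756, 3)
[[-0.0005 -0.9624 -0.2718  0.0733]
 [ 1.     -0.0006  0.0001  0.0009]
 [-0.0003 -0.2718  0.9624  0.0203]
 [ 0.      0.      0.      1.    ]] [[301.788    0.     278.4012]
 [  0.     301.788  205.259 ]
 [  0.       0.       1.    ]]
```

```bash
cat >> h.py <<'E'
def quat(th):  # tool z down, tool x at yaw th
    c,s=np.cos(th),np.sin(th)
    return Ro.from_matrix(np.array([[c,s,0],[s,-c,0],[0,0,-1]])).as_quat(scalar_first=True)
np.set_printoptions(precision=4,suppress=True)
E
python3 - <<'E'
from h import *
for th in (1.34,1.34-np.pi):
  for p in ([.445,-.21,.3],[.445,-.21,.217],[.57,.10,.3],[.557,.07,.217],[.55,.01,.217],[.57,.15,.217]): print(th,p,arm.inverse_kinematics(p,quat(th)))
E
```

```text
1.34 [0.445, -0.21, 0.3] [-0.762   0.2966  1.2769  1.979  -0.32    1.0958  0.422 ]
1.34 [0.445, -0.21, 0.217] [-0.5521  0.4093  1.0521  2.0448 -0.4441  0.9345  0.5069]
1.34 [0.57, 0.1, 0.3] [-0.6754  0.3341  0.5098  1.7397 -0.1793  1.1141 -0.3406]
1.34 [0.557, 0.07, 0.217] [-0.6293  0.4082  0.5069  1.8509 -0.2404  0.9431 -0.2458]
1.34 [0.55, 0.01, 0.217] [-0.6141  0.4044  0.6112  1.8846 -0.2835  0.9394 -0.1024]
1.34 [0.57, 0.15, 0.217] [-0.7049  0.4571  0.4572  1.7737 -0.2391  0.9659 -0.3822]
-1.801592653589793 [0.445, -0.21, 0.3] None
-1.801592653589793 [0.445, -0.21, 0.217] [-0.6332  0.4907  1.1741  2.047  -0.5554  0.969  -2.5403]
-1.801592653589793 [0.57, 0.1, 0.3] [ 0.6696  0.6469 -1.2427  1.6691  0.6346  1.2957  2.2155]
-1.801592653589793 [0.557, 0.07, 0.217] [ 0.734   0.7665 -1.247   1.7804  0.7846  1.1964  2.1599]
-1.801592653589793 [0.55, 0.01, 0.217] [ 0.8556  0.7386 -1.2456  1.81    0.7629  1.1765  2.2715]
-1.801592653589793 [0.57, 0.15, 0.217] [ 0.5642  0.8312 -1.25    1.7053  0.8335  1.2438  2.0223]
```

View pics/tc.png

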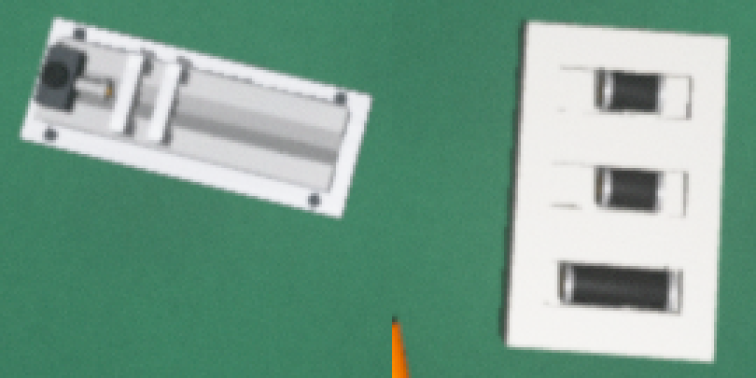

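The crop shows the groove running from the open end at right (350,150) to the stop pin at left (100,88). The long barrel lies in the bottom channel between (565,283) and (680,290). Next, wrist-camera views.

```bash
python3 - <<'E'
from h import *
q=quat(1.34)
for n,p in (('wf1',[.58,.12,.30]),('wf2',[.54,.0,.30]),('wb1',[.46,-.14,.30]),('wb2',[.445,-.22,.28])):
    arm.movep(p,q); arm.hold(.2); snap('wrist',n)
print(arm.get_obs()['time_s'])
c=lambda n:cv2.resize(load(n)['pixels'],(400,300),interpolation=cv2.INTER_AREA)
cv2.imwrite('pics/m1.png',np.vstack([np.hstack([c('wf1'),c('wf2')]),np.hstack([c('wb1'),c('wb2')])]))
E
```

```text
5.05
```

View pics/m1.png

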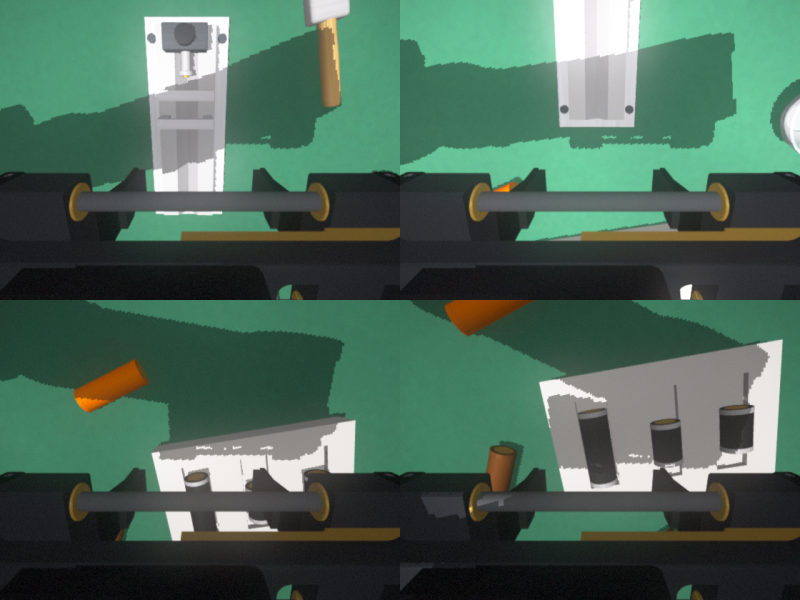

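The mosaic shows, top row, the fixture with the stop at the far end and then its open end. The bottom row shows the tray, with the long barrel at mosaic (597,447) in the last panel. I need an enlarged crop.

```bash
python3 - <<'E'
from h import *
I=cv2.INTER_CUBIC
a=load('wf1')['pixels'][10:160,195:335]; b=load('wf2')['pixels'][40:190,195:335]; c=load('wb2')['pixels'][120:280,215:335]
f=lambda x:cv2.resize(x,None,fx=2.8,fy=2.8,interpolation=I)
def g(x,u0,v0,k):
    y=cv2.resize(x,None,fx=k,fy=k,interpolation=I)
    for u in range(0,x.shape[1],20): cv2.putText(y,str(u+u0),(int(u*k),8),0,.28,(0,0,255),1); cv2.line(y,(int(u*k),10),(int(u*k),14),(0,0,255),1)
    for v in range(0,x.shape[0],20): cv2.putText(y,str(v+v0),(0,int(v*k)+3),0,.28,(0,0,255),1); cv2.line(y,(18,int(v*k)),(24,int(v*k)),(0,0,255),1)
    return y
L=np.vstack([g(a,195,10,2),g(b,195,40,2)]); R=g(c,215,120,3.75)
h=np.hstack([L,R]); cv2.imwrite('pics/m2.png',h); print(h.shape)
E
```

```text
(600, 730, 3)
```

View pics/m2.png

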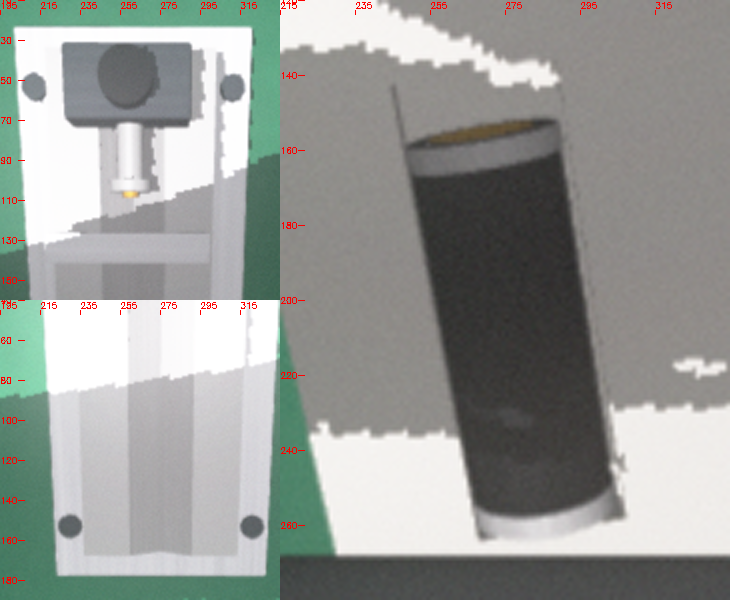

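The crop gives me these points:
- **Fixture, first wrist view:** screws at (212,53.5) and (311,54), far plate corners at (202.5,23.5) and (321,23.5), pin tip near (259.5,102.5).
- **Fixture, second wrist view:** screws at (230,153) and (321,153), plate corners at (223.5,178) and (328,177.5), groove centre at (275.5,168).
- **Barrel:** rims at crop (485,146) and (555,532).

```bash
python3 - <<'E'
from h import *
from scipy.optimize import least_squares
f1,f2,b,t,s=map(load,('wf1','wf2','wb2','t0','s0'))
P={}
for n,S,u,v,z in [('sc1',f1,212,53.5,.011),('sc2',f1,311,54,.011),('co1',f1,202.5,23.5,.01),('co2',f1,321,23.5,.01),('pin',f1,259.5,102.5,.04),
 ('sc3',f2,230,153,.011),('sc4',f2,321,153,.011),('co3',f2,223.5,178,.01),('co4',f2,328,177.5,.01),('gr',f2,275.5,168,.0315),('be1',f2,237,168,.0315),('be2',f2,314,168,.0315)]:
    P[n]=onz(S,u,v,z); print(n,P[n],dep(S,u,v)-P[n])
for S,src in ((None,'wrist'),):
    src=np.array([P[k][:2] for k in('co1','co2','co3','co4')])
    mod=np.array([[.125,.0475],[.125,-.0475],[-.125,-.0475*-1],[-.125,-.0475]])
    f=lambda x:((mod@np.array([[np.cos(x[2]),np.sin(x[2])],[-np.sin(x[2]),np.cos(x[2])]])+x[:2])-src).ravel()
    r=least_squares(f,[.57,.13,1.34]); print('fixture',r.x,r.fun)
# top camera check of the corners (crop tc)
for u,v in ((54,17),(371,95),(341,217),(21,138)): print('top',onz(t,u/2.8+120,v/2.8+165,.01))
px=lambda x,y:((x-280)/3.75+215,y/3.75+120)
E_=[px(406,150),px(480,540),px(561,124),px(625,517)]
def g(x,z=.04):
    a=np.array([np.cos(x[1]),np.sin(x[1]),0]);p=np.array([x[0],-.21,z]);o=[]
    for e in E_:
        c,d=ray(b,*e); n=np.cross(a,d); o.append(abs((p-c)@n)/np.linalg.norm(n)-.015)
    return o
for z in(.037,.04,.043):
  r=least_squares(g,[.445,1.5],args=(z,)); print('axis',z,r.x,r.fun)
ea,eb=px(485,146),px(555,532)
print('ends',onz(b,*ea,.055),onz(b,*eb,.055))
print('tri',tri([(b,*ea),(t,340,266.4)]),tri([(b,*eb),(t,383,268.5)]))
print('depth top',dep(b,*px(500,300)),dep(b,*px(535,480)))
E
```

```text
sc1 [0.5577 0.2564 0.011 ] [ 0.0005 -0.0007  0.003 ]
sc2 [0.6357 0.2378 0.011 ] [-0.0004 -0.0005  0.003 ]
co1 [0.5564 0.2792 0.01  ] [-0.0015  0.0032 -0.0099]
co2 [0.648  0.2578 0.01  ] [ 0.0019  0.0025 -0.0104]
pin [0.5872 0.2092 0.04  ] [ 0.0003 -0.0005  0.0074]
sc3 [0.5106 0.0566 0.011 ] [0.0005 0.0002 0.0027]
sc4 [0.5888 0.0384 0.011 ] [-0.0003  0.0003  0.0026]
co3 [0.4987 0.0363 0.01  ] [-0.0023 -0.0015 -0.0106]
co4 [0.5909 0.0152 0.01  ] [ 0.0012 -0.0021 -0.0096]
gr [0.5475 0.0376 0.0315] [-0.0009 -0.0032 -0.0215]
be1 [0.5166 0.0448 0.0315] [-0.0036 -0.0025 -0.0212]
be2 [0.5785 0.0304 0.0315] [ 0.0018 -0.0038 -0.0218]
fixture [0.5735 0.1471 1.3391] [-0.0004  0.0005  0.0004  0.0001 -0.0001  0.0001  0.0001 -0.0007]
top [0.6443 0.2563 0.01  ]
top [0.5874 0.0134 0.01  ]
top [0.4945 0.0341 0.01  ]
top [0.551  0.2766 0.01  ]
axis 0.037 [0.449  1.5095] [0.0003 0.0008 0.0003 0.0008]
axis 0.04 [0.4492 1.5095] [0.0001 0.0006 0.0001 0.0006]
axis 0.043 [0.4493 1.5094] [-0.0001  0.0004 -0.0001  0.0004]
ends [ 0.4524 -0.1691  0.055 ] [ 0.448  -0.2464  0.055 ]
tri (array([ 0.4473, -0.1796, -0.0397]), [np.float64(0.00013305880099313027), np.float64(0.00013305880099315676)]) (array([ 0.4448, -0.2591,  0.0282]), [np.float64(0.0012182564896440291), np.float64(0.0012182564896440662)])
depth top [ 0.4483 -0.1978  0.0542] [ 0.4466 -0.2346  0.0551]
```

The fixture fit is good, with residuals under 1 mm, but the wrist and top cameras differ by about 4 mm in x. One wrist look at a different yaw should tell a hand-eye offset from a top-camera one.

```bash
python3 - <<'E'
from h import *
def proj(S,p):
    R,t=cam(S); c=R@p+t; k=S['camera_matrix']@c; return k[:2]/k[2]
def blob(S,p):
    u,v=proj(S,np.array(p)).astype(int); r=13; im=cv2.cvtColor(S['pixels'],6)[max(v-r,0):v+r+1,u-r:u+r+1]
    th=(int(im.min())+np.median(im))/2
    n,l,st,ce=cv2.connectedComponentsWithStats((im<th).astype(np.uint8))
    k=1+np.argmax(st[1:,4]); return ce[k]+[u-r,max(v-r,0)],st[k,4]
scr={'sc1':[.5577,.2564,.0135],'sc2':[.6357,.2378,.0135],'sc3':[.5106,.0566,.0135],'sc4':[.5888,.0384,.0135]}
for y,p,n in ((-.23,[.46,.06,.3],'wg1'),):
    arm.movep(p,quat(y)); arm.hold(.2); snap('wrist',n)
for n,ks in (('wf1',('sc1','sc2')),('wf2',('sc3','sc4')),('wg1',('sc3','sc4'))):
    S=load(n)
    for k in ks:
        c,a=blob(S,scr[k]); print(n,k,proj(S,np.array(scr[k])),c,a,onz(S,*c,.0135))
print(arm.get_obs()['time_s'])
E
```

```text
wf1 sc1 [211.3841  52.8775] [200.2635  52.5405] 148 [0.5491 0.2587 0.0135]
wf1 sc2 [311.3066  53.3243] [310.3846  53.6   ] 130 [0.6349 0.2378 0.0135]
wf2 sc3 [229.5348 153.3442] [218.625 153.375] 168 [0.5013 0.0587 0.0135]
wf2 sc4 [321.4361 153.2752] [331.5962 153.4038] 156 [0.5974 0.0363 0.0135]
wg1 sc3 [269.5836 150.6481] [269. 161.] 135 [0.502  0.0592 0.0135]
wg1 sc4 [268.5729  49.1003] [268.  38.] 135 [0.5967 0.0369 0.0135]
7.25
```

View pics/wg1.png

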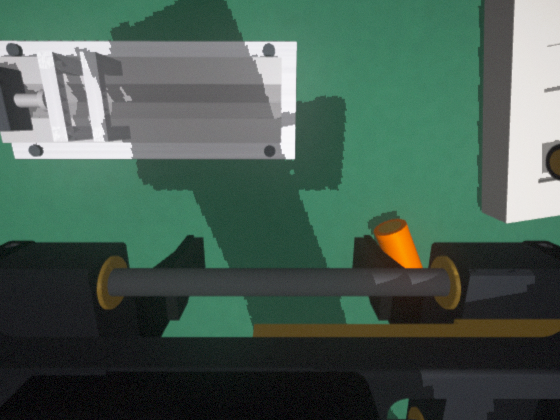

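The screws are at (269,151) and (268.5,49.5), against predictions of (269.6,150.6) and (268.6,49.1). The wrist camera agrees with itself at both yaws, so I'll use its poses and grasp the barrel.

```bash
python3 - <<'E'
from h import *
q=quat(1.5095); x,y=.4496,-.208
arm.command_gripper(.055)
arm.movep([x,y,.29],q); 
print(arm.line_to([x,y,.217],v=.06,until_force=6))
arm.command_gripper(.02,grasp_force=25)
o=arm.get_obs(); print(o['tool_pos'],o['gripper_width'],o['grip_force'],o['wrist_force'],o['time_s'])
if o['gripper_width']>.025:
    arm.line_to([x,y,.30],v=.1); arm.hold(.3); o=arm.get_obs(); print(o['gripper_width'],o['grip_force'],o['wrist_force'],o['wrist_torque'])
    snap('scene','s1');w=snap('wrist','wh')
    cv2.imwrite('pics/c1.png',np.hstack([w['pixels'][:300],cv2.resize(load('s1')['pixels'][100:300,150:310],(240,300))]))
E
```

```text
False
[ 0.4495 -0.208   0.217 ] 0.02924088570109862 24.998998045921326 [-0.3362  0.3863  0.7134] 12.1
0.029283670918348267 24.99872714281082 [ 0.5083  0.0864 -2.4767] [-0.0886  0.0161 -0.0252]
```

View pics/c1.png

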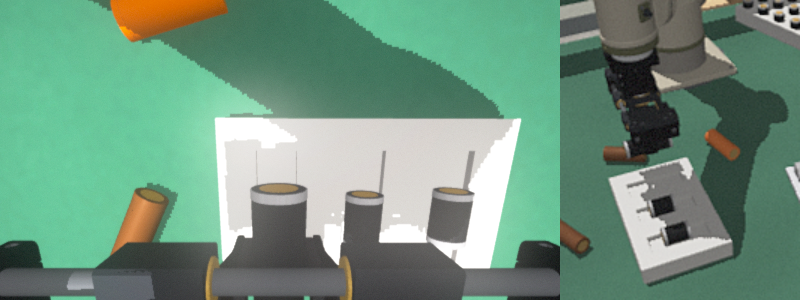

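The barrel is held level at a 29 mm width and weighs about 2.7 N. Now laying it in the groove with a slow, force-stopped descent.

```bash
cat >> h.py <<'E'
FX,FY,FT=.5735,.1471,1.3391
def fx(x,y=0,z=0): return np.array([FX+x*np.cos(FT)-y*np.sin(FT),FY+x*np.sin(FT)+y*np.cos(FT),z])
def tofx(p): d=np.array(p)[:2]-[FX,FY]; c,s=np.cos(FT),np.sin(FT); return np.array([c*d[0]+s*d[1],-s*d[0]+c*d[1],p[2]])
E
python3 - <<'E'
from h import *
q=quat(FT)
arm.movep(fx(-50,0,.30)*0+fx(-.05,0,.30),q); arm.hold(.2)
arm.line_to(fx(-.05,0,.225),v=.08); arm.hold(.3)
f0=arm.get_obs()['wrist_force']
h=arm.line_to(fx(-.05,0,.2155),v=.012,until_force=2.5)
o=arm.get_obs(); print(h,tofx(o['tool_pos']),o['wrist_force']-f0,o['time_s'])
arm.command_gripper(.036); arm.hold(.2); o=arm.get_obs(); print(o['gripper_width'],o['wrist_force']-f0)
arm.command_gripper(.055); arm.hold(.2)
p=tofx(o['tool_pos']); arm.line_to(fx(-.05,0,.30),v=.1)
arm.movep(fx(-.17,0,.30),q); arm.hold(.2); snap('wrist','wp'); o=arm.get_obs();print(o['time_s'],o['wrist_force'])
w=load('wp');cv2.imwrite('pics/wpc.png',cv2.resize(w['pixels'][0:240,180:380],None,fx=2.5,fy=2.5,interpolation=2))
E
```

```text
True [-0.05    0.      0.2186] [-1.7521 -0.3944  7.0682] 16.8833
0.03624207256142669 [0.2201 0.1869 1.6463]
20.1833 [0.2234 1.0725 0.6113]
```

View pics/wpc.png

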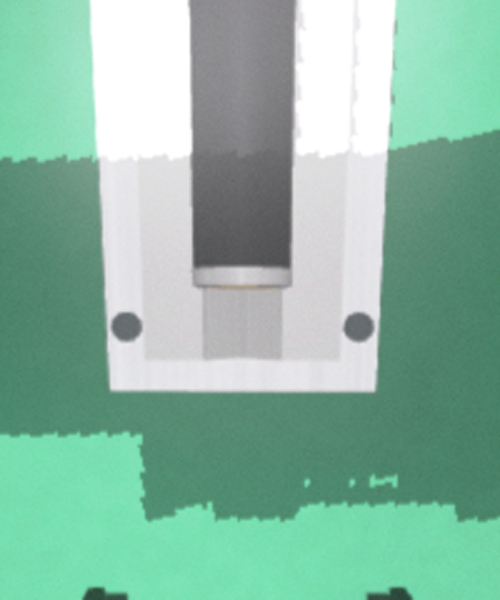

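The barrel is seated straight in the groove, rear rim at crop (243,286), and clear of the arches. Now I'll go behind it with closed fingers and push under force guard, short of the stop first.

```bash
python3 - <<'E'
from h import *
w=load('wp'); r=tofx(onz(w,180+243/2.5,286/2.5,.055)); print('rear',r)
u=np.array([np.cos(FT),np.sin(FT),0]); ax=lambda:-(arm.get_obs()['wrist_force']-f0)@u
arm.command_gripper(0.0,grasp_force=20)
x0=r[0]-.030
arm.movep(fx(x0,0,.27),quat(FT)); arm.line_to(fx(x0,0,.2175),v=.1); arm.hold(.3)
f0=arm.get_obs()['wrist_force']; np.save('f0.npy',f0)
h=arm.line_to(fx(x0+.035,0,.2175),v=.012,until_force=1.0)
o=arm.get_obs(); xc=tofx(o['tool_pos'])[0]; print(h,'contact x',xc,ax(),o['time_s'],o['gripper_width'])
# rear at contact = r[0]; push on in guarded segments until rear ~ -0.022
d=-.022-r[0]; 
for k in (.3,.65,1):
    if tofx(arm.get_obs()['tool_pos'])[0]<xc+d*k:
        h=arm.line_to(fx(xc+d*k,0,.2175),v=.025,until_force=6); o=arm.get_obs(); print(h,tofx(o['tool_pos']),ax(),o['wrist_force']-f0,o['time_s'])
        if h: break
snap('wrist','wq')
E
```

```text
rear [-0.0899 -0.      0.055 ]
True contact x -0.10103603154787957 -0.5638531037459238 24.2333 4.609552855523236e-05
False [-0.0806 -0.0001  0.2176] -0.40027770734087265 [0.1918 0.366  0.6419] 25.2083
True [-0.0786  0.      0.2172] -0.6096643066869846 [0.9971 0.3911 1.0922] 25.5667
```

The stopping forces are ambiguous, so I'll look.

```bash
python3 - <<'E'
from h import *
s=snap('scene','s2'); w=load('wq')
o=arm.get_obs(); print(tofx(o['tool_pos']),o['wrist_force']-np.load('f0.npy'),o['wrist_torque'])
cv2.imwrite('pics/c2.png',np.hstack([w['pixels'][:300,140:420],cv2.resize(s['pixels'][120:240,280:420],None,fx=2.5,fy=2.5,interpolation=2)]))
E
```

```text
[-0.0789  0.0002  0.217 ] [-0.2964  0.8623  0.3949] [-0.0977  0.0483 -0.0301]
```

View pics/c2.png

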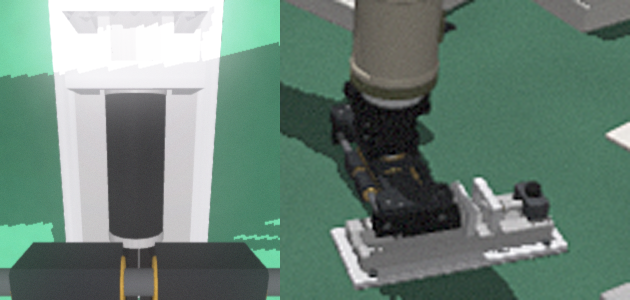

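```bash
python3 - <<'E'
from h import *
w=load('wq')
for n,v,z in (('front',94,.055),('rear',246,.055),('rear band top',236,.055),('archlow',91,.058),('archlow65',91,.065)): print(n,tofx(onz(w,275,v,z)))
f0=np.load('f0.npy');u=np.array([np.cos(FT),np.sin(FT),0])
for i in range(3): arm.hold(.1); print((arm.get_obs()['wrist_force']-f0)@u)
E
```

```text
front [0.0071 0.0007 0.055 ]
rear [-0.0655  0.001   0.055 ]
rear band top [-0.0601  0.001   0.055 ]
archlow [0.0081 0.0006 0.058 ]
archlow65 [0.0075 0.0005 0.065 ]
0.6081649613893774
0.5489764601095872
-0.30089041071160577
```

The barrel's front is at about x = +8 mm, well short of the arch's 21 mm, so the stop was only stick-slip friction. Continuing slowly.

```bash
python3 - <<'E'
from h import *
f0=np.load('f0.npy');u=np.array([np.cos(FT),np.sin(FT),0]);ax=lambda o:-(o['wrist_force']-f0)@u
for x in (-.07,-.06,-.05,-.04,-.034):
    h=arm.line_to(fx(x,0,.2175),v=.015,until_force=7); o=arm.get_obs(); print(h,tofx(o['tool_pos']),ax(o),(o['wrist_force']-f0),o['time_s'])
    if h: break
w=snap('wrist','wr'); cv2.imwrite('pics/wr2.png',w['pixels'][:300,140:420])
E
```

```text
False [-0.0698 -0.      0.2176] -0.4404615635791552 [-0.2316  0.5072  0.8847] 26.725
False [-0.0608 -0.0001  0.2176] 4.2705634037415034 [-1.6888 -3.9894  4.1025] 27.5417
False [-0.0508 -0.0002  0.2176] 4.139034878576768 [-0.9359 -4.0319  2.523 ] 28.3583
False [-0.0408 -0.0002  0.2176] 5.295794156665489 [-2.2485 -4.9107  3.4519] 29.175
False [-0.0347 -0.0001  0.2176] 4.484523211547047 [-1.6559 -4.217   4.0759] 29.725
```

Steady sliding friction is about 4.3 N, and the lag implies about 6 N/mm of stiffness. Now feeling for the pin slowly, then micro-stepping to about 9.5 N total, which puts about 5 N on the stop.

```bash
python3 - <<'E'
from h import *
f0=np.load('f0.npy');u=np.array([np.cos(FT),np.sin(FT),0]);ax=lambda o:-(o['wrist_force']-f0)@u
h=arm.line_to(fx(-.004,0,.2175),v=.005,until_force=3); o=arm.get_obs(); p=tofx(o['tool_pos']); print(h,p,ax(o),o['time_s'])
x=p[0]
if h:
  for i in range(25):
    x+=.0003; arm.line_to(fx(x,0,.2175),v=.004); arm.hold(.1); o=arm.get_obs(); a=ax(o)
    print(round(x,4),tofx(o['tool_pos'])[0].round(5),round(a,2),o['time_s'])
    if a>7.8 : break
E
```

```text
True [-0.0307 -0.      0.2172] -0.11947332289834581 31.6667
-0.0304 -0.03031 0.05 32.1667
-0.0301 -0.03021 1.48 32.5167
-0.0298 -0.0301 3.66 32.8667
-0.0295 -0.02941 2.28 33.2167
-0.0292 -0.02915 2.75 33.5667
-0.0289 -0.0291 5.33 33.9167
-0.0286 -0.02901 4.67 34.2667
-0.0283 -0.02897 6.23 34.6167
-0.028 -0.02888 6.4 34.9667
-0.0277 -0.02882 8.36 35.3167
```

The push stalled at tool x = −29 mm, earlier than expected for the stop. Checking before adding force.

```bash
python3 - <<'E'
from h import *
w=snap('wrist','ws'); t=snap('top','t3'); s=snap('scene','s3'); o=arm.get_obs(); print(o['wrist_force']-np.load('f0.npy'),tofx(o['tool_pos']))
a=cv2.resize(w['pixels'][10:280,200:350],None,fx=2.2,fy=2.2,interpolation=2)
b=cv2.resize(s['pixels'][170:240,290:405],None,fx=4,fy=4,interpolation=2)
im=np.zeros((600,800,3),np.uint8); im[:a.shape[0],:a.shape[1]]=a; im[:b.shape[0],335:335+b.shape[1]]=b
c=cv2.resize(t['pixels'][165:245,120:260],None,fx=3.2,fy=3.2,interpolation=2); im[300:300+c.shape[0],335:335+c.shape[1]]=c
cv2.imwrite('pics/c3.png',im)
E
```

```text
[-3.7115 -8.4094  2.0336] [-0.0288 -0.0001  0.2175]
```

View pics/c3.png

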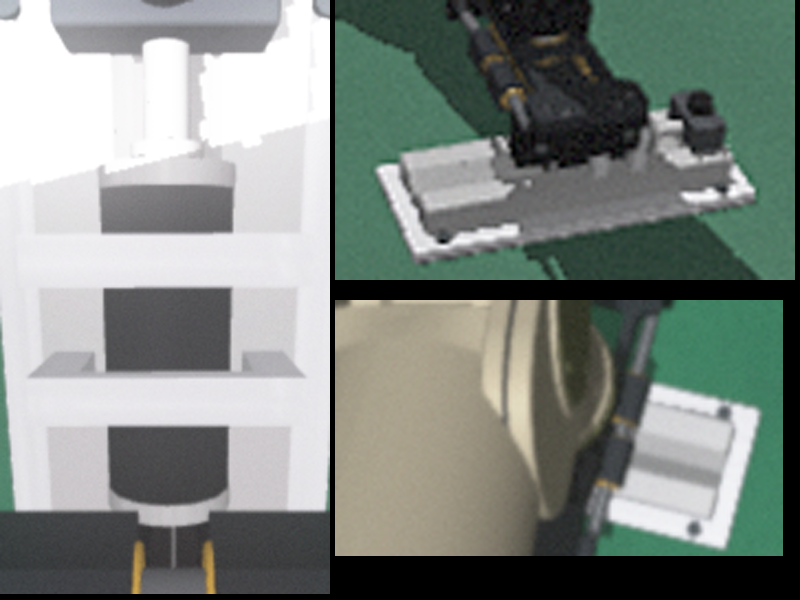

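The barrel's front end is on the pin's flange (crop 165,150), so this is the stop, at about 9 N total less about 4.5 N friction. Hold a moment, back off, and check.

```bash
python3 - <<'E'
from h import *
f0=np.load('f0.npy');u=np.array([np.cos(FT),np.sin(FT),0]);ax=lambda o:-(o['wrist_force']-f0)@u
for i in range(4): arm.hold(.15); o=arm.get_obs(); print(ax(o).round(2),tofx(o['tool_pos'])[0].round(5))
x=tofx(o['tool_pos'])[0]
arm.line_to(fx(x-.035,0,.2175),v=.03); arm.line_to(fx(x-.035,0,.30),v=.1); arm.hold(.3)
arm.movep(fx(-.05,0,.30),quat(FT)); arm.hold(.3)
w=snap('wrist','wz'); print(arm.get_obs()['time_s'])
cv2.imwrite('pics/wz2.png',cv2.resize(w['pixels'][0:280,180:380],None,fx=2.1,fy=2.1,interpolation=2))
E
```

```text
7.84 -0.02881
7.42 -0.02882
7.8 -0.0288
7.58 -0.02881
39.3
```

View pics/wz2.png

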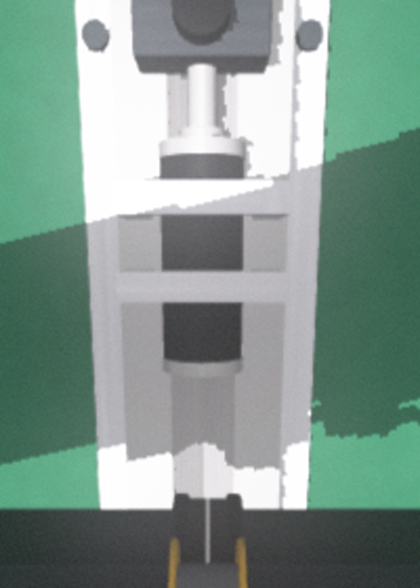

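The barrel sits straight in the groove with its front on the pin flange (crop 202,140) and its rear rim at (203,368). The fingers are clear. Handing in.

```bash
python3 -c "
from h import *
print(arm.finish_job())"
```

```text
the job is handed in; nothing more can be done
None
```

I laid the barrel in the groove, pushed it home against the stop pin (7.4–9 N push, so an estimated 3–5 N on the stop after friction), let go of it, and handed the job in at about 39 s; the hand-in gave no verdict.

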